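# Hold a range-hood filter against its spring bar

## Task

Lift the cleaned grease filter by its handle, lay it flat between the side guides of the hood frame and slide its leading edge under the two lips until it pushes the spring bar about half way in (10 mm, about 10 N), never all the way to the bar's stop. Keep that steady push and finish while still holding it there, as a third hand for the person who will tighten the thumb-screws; leave the fan wheel, star knob and lamp bracket alone.

Things in the scene. Friction and masses are not known exactly. Their poses are not given: they have to be found in the camera images.
- filter: loose grease filter: flat aluminium plate with six dark mesh strips, 200 (its x) x 150 (its y) x 10 mm thick, 0.3 to 0.55 kg; origin at the centre of its underside, z up. It starts flat on the worktop. A steel bridge handle stands in the middle of its top. It is the same after a half turn: either 150 mm edge may lead.
- handle (a point): centre of the filter handle's bar, 36 mm straight above the filter's origin (axes as the filter). The flat-sided bar runs along the filter's y: 64 mm long, 10 mm thick in x, 29 to 43 mm above the underside. Under it 19 mm free above the plate, between two 8 mm wide posts at y = -28 and +28 mm.
- frame: grey sheet-metal hood frame, fixed flat on the worktop, 300 (x) x 210 (y) mm; origin at the centre of its underside. Its +x is the sliding direction, towards the spring bar; -x end open. Floor 3 mm thick. Side guides, inner faces at y = -80 and +80 mm (5 mm free each side of the filter), x = -130 to +125 mm, 17 mm high plus outward flares to 26 mm. Thumb-screws at the -x corners.
- lips (a point): point midway between the front edges of the frame's two lips, at frame x = +100 mm, 19 mm above the worktop (the lips' underside). The lips are 3 mm thick and cover frame x = +100 to +150 mm, y = 44 to 84 mm on each side; between them the bar is open to view. To lay the filter down clear of the lips its origin must be below frame x = 0. End wall at x = +146 mm, 22 mm high.
- spring_bar (a joint): sliding spring bar at the +x end of the frame, a steel bar 150 mm wide (y), 12 mm thick (x), 4 to 16 mm above the worktop; value in m along the frame's +x: 0 = free, 0.020 = at its stop. Its spring pushes back with 1 N per mm, starting from 0 N.
- bar_face (a point): middle of the spring bar's front face (the face that the filter's leading edge meets), 10 mm above the worktop; at frame x = +110 mm when free, moves with the bar. The edge just touches when the filter's origin is at frame x = +10 mm; half way in is +20 mm.
- fan_wheel: bystander: dark bladed fan wheel (drum), 170 mm diameter, 90 mm high, loose on the worktop; origin at the centre of its underside
- star_knob: bystander: grey six-lobed star knob, 76 mm across, 25 mm high, loose; origin at the centre of its underside
- lamp_bracket: bystander: small steel angle bracket with a black lamp holder, 50 x 40 x 48 mm, loose; origin at the centre of its underside
Not all that is in view belongs to the job. What is meant by the filter is not purple, and is the larger of those in its own colour.

How it is judged (in metres and radians):
On the way, in this order (a step that is already met when the one before it is completed fails the run):
1. the filter is lifted clear of the worktop (height (world z) of filter above 0.025 m), for 0.1 s.
2. the filter lies flat in the frame, under the lips, and presses the spring bar 6.5 to 13.5 mm in for one second (value of joint spring_bar between 0.0065 and 0.0135 m and z of filter in the frame of frame below 0.008 m and horizontal distance between filter and bar_face below 0.104 m), for 1 s.
At the end, for the whole second after the job is handed in: Through the last second the robot still holds or pushes the filter, which lies flat and straight in the frame (0.06 and 0.09 rad, within 5 mm of its floor), edge under the lips, at rest against the spring bar, which stands 6.5 to 13.5 mm in (5.5 to 15 N) (all of step 2 and contact force between filter and spring_bar_c0 between 5.5 and 15 N and horizontal distance between filter and bar_face above 0.096 m and z of filter in the frame of frame above 0 m and y of filter in the frame of frame between -0.01 and 0.01 m and angle between the x axis of filter and the x axis of frame, either way round below 0.09 rad and angle between filter's own z axis and vertical below 0.06 rad and linear speed of filter below 0.02 m/s and contact force between any of the fingers, the arm and filter above 1 N); the arm keeps its last pose, push and grip.
It fails at once if the spring bar is driven to its stop (more than 18.5 mm) (value of joint spring_bar above 0.0185 m).
It fails at once if a bystander is moved more than 30 mm (distance of any of fan_wheel, star_knob, lamp_bracket from where it was at the start of the episode above 0.03 m).
It also fails if it takes over 43 s, if anything falls off the work surface, if the arm or the gripper's body presses on something with over 40 N, if the wrist force passes 120 N, or if a joint passes its speed limit or range.

## Robot

A 6-joint arm with a two-finger parallel gripper is mounted at the origin on the work surface. World frame = base frame: x ahead of the robot, y to its left, z up, the work surface at z = 0. Lengths are in mm, angles in rad, forces in N, time in s.
With the tool pointing down it reaches from about 350 to 975 mm from the base axis. Payload 7.1 kg.
Tool frame: the origin (TCP) lies at the very end of the fingers, on their centre line; the grasp point (between the pads) lies 19 mm behind it; z points along the fingers, y is the line along which they close (so a half turn about z gives the same grasp; the last joint's range is limited). The gripper opens to 88 mm and grips with 3 to 60 N. Pads are 20 mm wide; open, the fingers measure 115 mm over their backs; the gripper's body (75 mm by 178 mm) begins 61 mm behind the grasp point.
Start: joints at [-0.019, 0.423, 1.63, -0, 1.089, -0.019], TCP at [624.984, 0.026, 222.675] pointing down, gripper open.
Joint ranges: [-3, 3], [-0.9, 2.11], [0.09, 2.58], [-1.31, 4.45], [0.11, 2.69], [-2.54, 2.54]. Speed limits (rad/s): [2.39, 2.39, 3.01, 3.14, 3.14, 3.14].

## Interface

Orientations are given as a rotation vector (axis times angle).
In Python, from workcell import sensors, imaging, close_job gives the robot as it stands. The module is installed in compiled form; this text tells all that it offers.
- The arm moves only by the tool servo_tool, never from a script. Its argument "steps" is a list of rows, each a list of 3 entries, a list of its own where there are three numbers: the shift along the world's x, y, z in m, then the turn, a rotation vector about the world's x, y, z in degrees, then the opening, from -1 (shut) to 1 (fully open). A call has exactly 8 rows; each row shifts and turns the commanded pose from where the row before left it; what a row does not reach is not made up. A row lasts 1/12 s, in which the tool goes at most 41.7 mm and 7.16 degrees, less where a joint would pass 70% of its speed; a pose out of reach is approached as far as the arm can. A call is refused whole if a number of a shift passes 0.0417 or a number of a turn 7.16, either way. A call with a gripper value outside its range is refused whole. The fingers move at their own pace and stop on an object; the grip force is fixed at half the most. Time passes only in rows, so rows that do not move let the fingers close, or fill a call up. It gives the time, the measured TCP pose, the force, the opening and the grip force at its end, in the units of the state.
- sensors.get_obs(): the state, without advancing time (a new reading comes with each control period).
- imaging.get_image(name): name is "scene" or "side" or "wrist"; returns a dict with "color" (480x640x3 uint8, blue, green, red), "range_z" (480x640 float32, mm along the optical axis (not along the pixel's ray), 0 where there is no reading), "vertical_fov" (degrees; the focal length in pixels is half the picture's height over the tangent of half this angle, whatever the lens; pixels are square), "cx", "cy" (the principal point, pixels), "k1" (the pictures are not rectified: a ray, as slopes to the right and down, at radius r is drawn at 1 + k1 r^2 times it, then the intrinsics apply), "rvec" (rotation vector, rad) and "tvec" (3), from world to camera coordinates, as OpenCV has them; the wrist camera has in their place "tool_from_camera" (4x4, takes a point from camera to tool coordinates, whose origin is the TCP and whose axes are the flange's). Camera axes: x right, y down, z forward; pixel columns grow to the right and rows downward; lengths in mm; the calibration is good to about 2 mm. A picture is of the moment at which its call begins: read the wrist's pose just before it.
- close_job(): hands the job in; it is judged then, once.
The state is a dict: "t": time; "qpos": joint angles; "qvel": joint speeds; "joint_torque": joint torques, N m; "ee_pos": TCP position; "orientation": TCP orientation; "ft_force": force on the tool from outside, world axes, zero at the start; "moment": the same for the moment, N m; "width": finger opening in mm; "grasp_force": force on a finger pad.
Only numpy, scipy, OpenCV 4.12 (cv2) and the standard library are available. Lean on these libraries where they do the work, as an engineer would, in place of code of your own. Each camera call takes 0.05 s, during which the arm holds its last target. There are 200 camera calls.

## Working session

There is one attempt and no reset: what is moved stays moved. The work goes in short steps, Python scripts to look and compute and a tool call to move; the robot and the scene stay as the last step left them, time stands still between calls to the robot, and variables do not carry over. Pictures are saved under pics/ and viewed, at most 10 in all, crops included, and the job is handed in when it is done.

Besides the shell and the picture viewer there is one more tool, called as name(argument=value, ...) on one line, values as JSON. servo_tool: Moves the arm, as the interface text tells. Its arguments: {"type":"object","properties":{"steps":{"type":"array"}},"required":["steps"]}

```bash
mkdir -p pics
cat > h.py <<'E'
import numpy as np, cv2
from workcell import sensors, imaging
from scipy.spatial.transform import Rotation as R
def grab(name):
    o=sensors.get_obs(); im=imaging.get_image(name); im['obs']=o; return im
def cloud(im):
    h,w=im['range_z'].shape; f=h/2/np.tan(np.radians(im['vertical_fov'])/2)
    K=np.array([[f,0,im['cx']],[0,f,im['cy']],[0,0,1]]); D=np.array([im['k1'],0,0,0,0.])
    u,v=np.meshgrid(np.arange(w),np.arange(h))
    p=cv2.undistortPoints(np.stack([u,v],-1).reshape(-1,1,2).astype(np.float64),K,D).reshape(h,w,2)
    z=im['range_z'].astype(float); P=np.dstack([p*z[...,None],z])
    if 'rvec' in im:
        Rm=cv2.Rodrigues(np.array(im['rvec'],float))[0]; W=(P-np.array(im['tvec']).reshape(3))@Rm
    else:
        T=np.array(im['tool_from_camera']); Q=P@T[:3,:3].T+T[:3,3]
        W=Q@R.from_rotvec(im['obs']['orientation']).as_matrix().T+np.array(im['obs']['ee_pos'])
    W[z==0]=np.nan; return W
E
python3 - <<'E'
from h import *
for n in('scene','side'):
    im=grab(n); cv2.imwrite(f'pics/{n}0.png',im['color']); np.save(n+'W.npy',cloud(im)); np.save(n+'C.npy',im['color'])
print(sensors.get_obs())
E
```

```text
{'t': 0.1, 'qpos': array([-1.89771103e-02,  4.23774896e-01,  1.63059290e+00,  1.53292219e-05,
        1.08861595e+00, -1.90097711e-02]), 'qvel': array([ 5.40117305e-05, -5.02959461e-04, -1.91114776e-03,  1.03051513e-03,
        6.27956574e-04, -5.74116854e-04]), 'joint_torque': array([ 6.49496542e-04, -5.45618248e+01, -2.74323839e+01,  6.46709581e-02,
        1.88581715e-02,  1.54216096e-06]), 'ee_pos': array([6.24500112e+02, 5.37189000e-02, 2.21981019e+02]), 'orientation': array([-2.22069757e+00, -2.22075429e+00,  1.49964461e-03]), 'ft_force': array([-0.00571658, -0.58432792, -0.75924873]), 'moment': array([0.01433468, 0.03199571, 0.01199325]), 'grasp_force': 0.0, 'width': 88.15465168355712}
```

View pics/scene0.png

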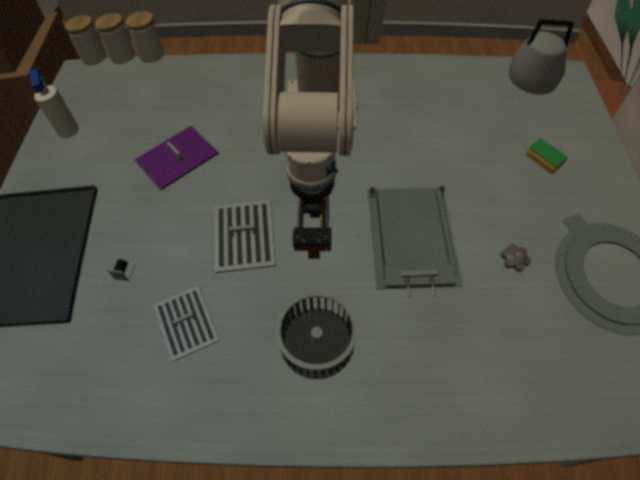

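View pics/side0.png

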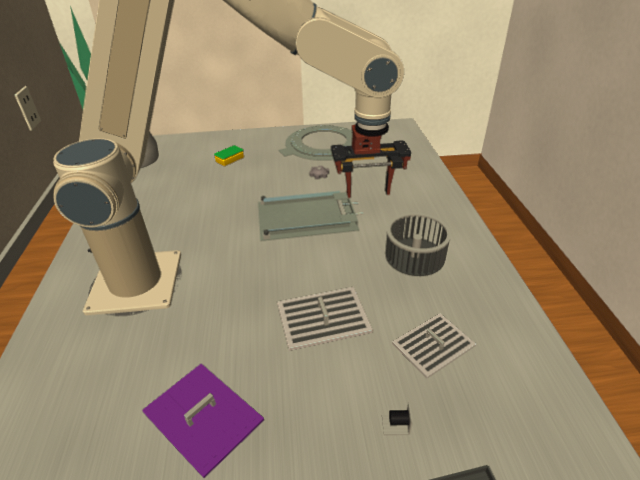

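Three things could be taken for the filter in the scene view: the purple plate (177,157), the large aluminium plate (244,236) and the small aluminium plate (185,322). I choose the large aluminium one at (244,236). The frame is at (414,237), with the spring bar at its lower end (420,275).

Run:
```python
from h import *
W=np.load('sceneW.npy');C=np.load('sceneC.npy')
cv2.imwrite('pics/crop1.png',cv2.resize(C[130:360,140:480],None,fx=2.3,fy=2.3))
for n,(u,v) in dict(F=(244,236),small=(185,322),handle=(242,228),fan=(317,332),knob=(515,257),br=(121,268),fr1=(373,190),fr2=(443,188),fr3=(383,287),fr4=(458,283),bar=(420,274)).items(): print(n,W[v,u].round())
def rect(m,n):
    P=W[m][:,:2].astype(np.float32); r=cv2.minAreaRect(P); print(n,len(P),r, P.mean(0))
Z=W[...,2]; 
uu,vv=np.meshgrid(np.arange(640),np.arange(480))
def box(a,b,c,d): return (uu>a)&(uu<b)&(vv>c)&(vv<d)
rect(box(205,285,190,280)&(Z>6)&(Z<16),'filter'); 
rect(box(205,285,190,280)&(Z>31)&(Z<50),'handle')
rect(box(150,220,280,365)&(Z>6)&(Z<16),'small')
rect(box(362,470,175,300)&(Z>14)&(Z<40),'frame')
m=box(362,470,175,300)
print(np.nanpercentile(Z[m],[5,25,50,75,95,99]))
```

```text
F [ 495. -186.   13.]
small [ 728. -302.   10.]
handle [ 489. -187.   41.]
fan [769.   6.  71.]
knob [559. 492.  24.]
br [ 605. -474.   39.]
fr1 [359. 147.  29.]
fr2 [353. 335.  32.]
fr3 [631. 160.   4.]
fr4 [621. 344.   5.]
bar [602. 250.  16.]
filter 3672 ((481.7912902832031, -182.78529357910156), (258.1432189941406, 208.3693389892578), 8.481457710266113) [ 492.91232 -187.96259]
handle 149 ((486.6181335449219, -189.52516174316406), (13.585015296936035, 64.37377166748047), 7.103007793426514) [ 488.2692  -189.51315]
small 2619 ((706.728515625, -298.5295104980469), (188.4838104248047, 142.44659423828125), 25.118959426879883) [ 729.8821 -301.6632]
frame 1823 ((500.4442443847656, 243.71624755859375), (315.8158264160156, 203.68125915527344), 1.8155771493911743) [546.05963 252.12466]
[-1.40471081  1.15310041  3.27658159  5.76950477 23.43063276 27.28317777]
```

View pics/crop1.png

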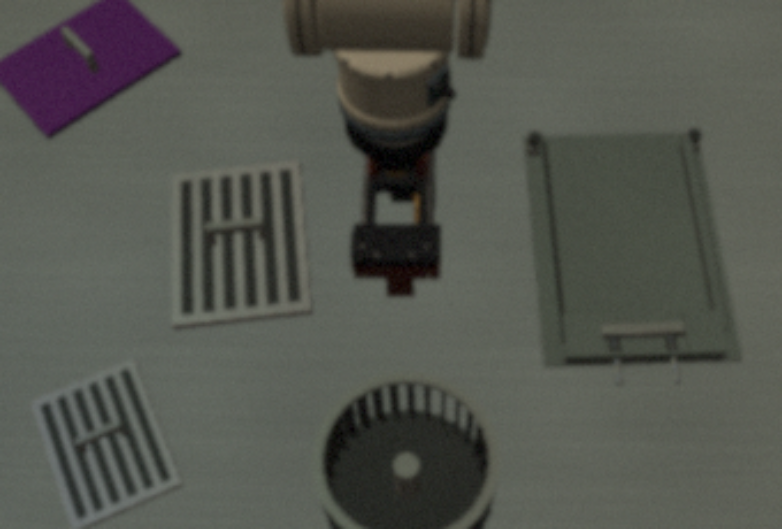

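The crop confirms it: the chosen plate at scene (244,236) is the larger aluminium one with six strips, and the one at (185,322) is smaller. I'm moving above it for a close look.

servo_tool(steps=[[[-0.017,-0.0237,0.005],[0,0,0],1],[[-0.017,-0.0237,0.005],[0,0,0],1],[[-0.017,-0.0237,0.005],[0,0,0],1],[[-0.017,-0.0237,0.005],[0,0,0],1],[[-0.017,-0.0237,0.005],[0,0,0],1],[[-0.017,-0.0237,0.005],[0,0,0],1],[[-0.017,-0.0237,0.005],[0,0,0],1],[[-0.017,-0.0237,0.005],[0,0,0],1]])

```text
t: 0.77
ee_pos: [487.8, -190.4, 262.6]
orientation: [-2.221, -2.221, 0.0]
ft_force: [0.0, 0.4, -0.4]
width: 87.8
grasp_force: 0.0
```

```bash
cat > look.py <<'E'
from h import *
import sys
im=grab('wrist'); W=cloud(im); np.save('w.npy',W); cv2.imwrite(sys.argv[1],im['color']); np.save('wc.npy',im['color'])
o=im['obs']; print(o['t'],o['ee_pos'].round(1),o['orientation'].round(4),o['ft_force'].round(1))
E
python3 look.py pics/w1.png
python3 - <<'E'
from h import *
W=np.load('w.npy');Z=W[...,2]
near=np.hypot(W[...,0]-487,W[...,1]+190)<150
for n,a,b in(('plate',5,18),('handle',34,50)):
    m=near&(Z>a)&(Z<b); P=W[m][:,:2].astype(np.float32)
    if len(P)<5: print(n,len(P)); continue
    print(n,len(P),cv2.minAreaRect(P),P.mean(0),np.median(Z[m]),np.percentile(P,[1,99],axis=0))
E
```

```text
0.7667 [ 487.8 -190.4  262.6] [-2.2208e+00 -2.2213e+00  4.0000e-04] [ 0.   0.4 -0.4]
plate 23332 ((486.9110107421875, -190.37503051757812), (200.44960021972656, 150.69113159179688), 7.908062934875488) [ 487.71332 -185.9617 ] 11.074012242474637 [[ 386.95225067 -268.51585266]
 [ 586.90844971 -110.65182961]]
handle 597 ((487.34185791015625, -190.4415283203125), (10.003042221069336, 63.50459289550781), 7.739981174468994) [ 487.21262 -189.21281] 43.681150930025325 [[ 479.77255493 -221.06700989]
 [ 495.31058228 -159.1840979 ]]
```

View pics/w1.png

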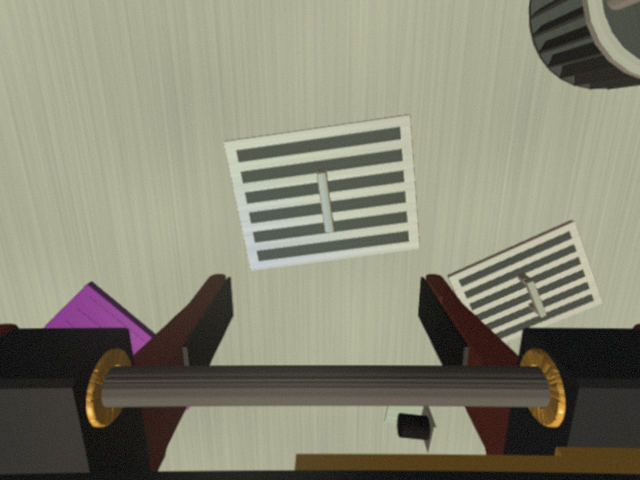

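The large plate (320,195) and its handle (326,202) are clear and unobstructed: centre (487,-190), yaw +7.8°. Before grasping I'll look at the frame from above, since the held filter would hide it.

servo_tool(steps=[[[0,0.041,0.01],[0,0,0],1],[[0,0.041,0.01],[0,0,0],1],[[0,0.041,0.01],[0,0,0],1],[[0,0.041,0.01],[0,0,0],1],[[0,0.041,0.01],[0,0,0],1],[[0,0.041,0.01],[0,0,0],1],[[0,0.041,0],[0,0,0],1],[[0,0.041,0],[0,0,0],1]])

```text
t: 1.48
ee_pos: [488.8, 137.5, 322.6]
orientation: [2.221, 2.221, 0.002]
ft_force: [1.2, -0.3, -0.0]
width: 87.6
grasp_force: 0.0
```

servo_tool(steps=[[[0,0.025,0],[0,0,0],1],[[0,0.025,0],[0,0,0],1],[[0,0.02,0],[0,0,0],1],[[0,0.02,0],[0,0,0],1],[[0,0.02,0],[0,0,0],1],[[0,0,0],[0,0,0],1],[[0,0,0],[0,0,0],1],[[0,0,0],[0,0,0],1]])

```text
t: 2.15
ee_pos: [488.7, 244.8, 321.6]
orientation: [-2.221, -2.222, 0.002]
ft_force: [0.1, 0.3, 0.0]
width: 87.8
grasp_force: 0.0
```

```bash
python3 look.py pics/w2.png
python3 - <<'E'
from h import *
W=np.load('w.npy');Z=W[...,2]
near=(abs(W[...,0]-500)<190)&(abs(W[...,1]-245)<140)
for n,a,b in(('all',1.8,45),('guide',12,30),('lip',18,24.5),('flare',23,30)):
    m=near&(Z>a)&(Z<b); m=cv2.morphologyEx(m.astype(np.uint8),cv2.MORPH_OPEN,np.ones((3,3)))>0
    P=W[m][:,:2].astype(np.float32)
    print(n,len(P),cv2.minAreaRect(P),P.mean(0))
E
```

```text
2.15 [488.7 244.8 321.6] [-2.2211e+00 -2.2217e+00  1.5000e-03] [0.1 0.3 0. ]
all 39056 ((494.80999755859375, 242.25250244140625), (327.4541015625, 213.74851989746094), 2.24733829498291) [485.08905 249.75635]
guide 8411 ((500.46856689453125, 244.3764190673828), (315.9037170410156, 204.0943603515625), 2.313851833343506) [534.8772  247.55774]
lip 4487 ((491.90960693359375, 243.3408203125), (280.496337890625, 173.4297637939453), 2.0326197147369385) [555.6935 248.9566]
flare 2127 ((475.92279052734375, 243.18296813964844), (262.6192321777344, 203.51458740234375), 2.35510516166687) [463.83734 251.12794]
```

View pics/w2.png

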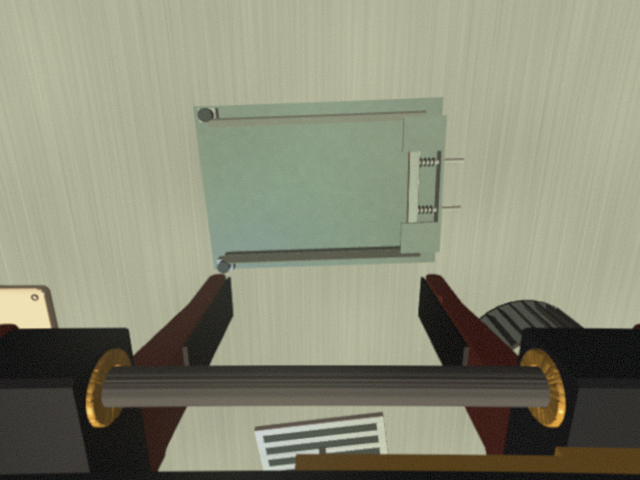

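The frame is seen whole: lips at (422,133) and (418,237), spring bar at (414,187), thumb-screws at the left. Next is its sliding axis position, from the lip and bar edges.

Run:
```python
from h import *
W=np.load('w.npy');Z=W[...,2]
for deg in (2.3,):
    a=np.radians(deg); c=np.array([500,244.3]); d=W[...,:2]-c
    X=d@[np.cos(a),np.sin(a)]; Y=d@[-np.sin(a),np.cos(a)]
    def s(n,m,A,q): 
        m=m&np.isfinite(Z); print(n,m.sum(),np.percentile(A[m],q).round(1), np.median(Z[m]).round(1))
    q=[1,3,10,50,90,97,99]
    L=(X>60)&(X<170)
    s('lip+ x',L&(Y>52)&(Y<74)&(Z>17.5)&(Z<27),X,q)
    s('lip- x',L&(Y<-52)&(Y>-74)&(Z>17.5)&(Z<27),X,q)
    s('lip+ y',L&(X>108)&(X<138)&(Y>20)&(Y<100)&(Z>17.5)&(Z<27),Y,q)
    s('lip- y',L&(X>108)&(X<138)&(Y<-20)&(Y>-100)&(Z>17.5)&(Z<27),Y,q)
    s('bar x',(X>95)&(X<135)&(abs(Y)<38)&(Z>11)&(Z<20),X,q)
    s('floor y',(abs(X)<80)&(Z>0)&(Z<7)&(abs(Y)<84),Y,q)
    for x0 in(-80,0,60):
      for sg in(1,-1):
        s(f'guide {x0} {sg}',(abs(X-x0)<20)&(sg*Y>70)&(sg*Y<110)&(Z>13)&(Z<30),Y,[2,10,50,90,98])
    s('floor z',(abs(X)<60)&(abs(Y)<60),Z,[10,50,90])
    s('ends',(abs(Y)<60)&(Z>1.8)&(X<0),X,[0.2,1,3])
```

```text
lip+ x 826 [ 82.5  83.6  87.1 107.2 127.  130.7 131.4] 22.8
lip- x 644 [ 82.1  83.3  86.6 106.4 126.7 130.2 130.9] 23.0
lip+ y 807 [21.6 26.1 40.3 60.5 78.3 81.2 82.1] 22.8
lip- y 664 [-85.4 -84.5 -81.2 -61.8 -38.  -26.  -21.8] 23.0
bar x 794 [ 95.1  95.5  96.5 103.  127.8 128.1 128.3] 16.3
floor y 15718 [-80.3 -76.6 -63.7   4.7  65.5  75.5  78.3] 3.9
guide -80 1 315 [80.4 81.2 85.3 89.3 89.9] 23.5
guide -80 -1 315 [-90.3 -88.8 -84.7 -80.9 -80.5] 22.3
guide 0 1 313 [79.9 80.8 84.8 88.8 89.7] 23.6
guide 0 -1 323 [-91.  -89.3 -85.1 -81.5 -80.9] 22.5
guide 60 1 317 [79.4 80.4 84.3 88.3 89.2] 23.4
guide 60 -1 322 [-91.2 -89.5 -85.6 -81.7 -81.3] 22.5
floor z 73631 [  4.8 418.9 430.7] 418.9
ends 55551 [-407.9 -330.9 -173.9] 417.1
```

Frame origin ≈ (482, 243.5), yaw ≈ 2.0°. Going back to the filter.

servo_tool(steps=[[[0,-0.036,0],[0,0,0],1],[[0,-0.036,0],[0,0,0],1],[[0,-0.036,0],[0,0,0],1],[[0,-0.036,0],[0,0,0],1],[[0,-0.036,-0.01],[0,0,0],1],[[0,-0.036,-0.01],[0,0,0],1],[[0,-0.036,-0.01],[0,0,0],1],[[0,-0.036,-0.01],[0,0,0],1]])

```text
t: 2.87
ee_pos: [488.2, -45.4, 281.8]
orientation: [2.222, 2.219, 0.0]
ft_force: [0.5, 0.5, -0.0]
width: 87.7
grasp_force: 0.0
```

servo_tool(steps=[[[0,-0.036,-0.02],[0,0,2.6],1],[[0,-0.036,-0.02],[0,0,2.6],1],[[0,-0.036,-0.02],[0,0,2.6],1],[[0,-0.03,-0.02],[0,0,0],1],[[0,-0.009,-0.02],[0,0,0],1],[[0,0,-0.02],[0,0,0],1],[[0,0,-0.02],[0,0,0],1],[[0,0,-0.02],[0,0,0],1]])

```text
t: 3.53
ee_pos: [488.1, -191.1, 121.1]
orientation: [2.068, 2.365, -0.0]
ft_force: [0.5, 0.2, -0.2]
width: 87.8
grasp_force: 0.0
```

servo_tool(steps=[[[-0.001,0.0005,-0.02],[0,0,0],1],[[0,0,-0.02],[0,0,0],1],[[0,0,-0.02],[0,0,0],1],[[0,0,-0.02],[0,0,0],1],[[0,0,-0.015],[0,0,0],1],[[0,0,-0.008],[0,0,0],1],[[0,0,0],[0,0,0],1],[[0,0,0],[0,0,0],0]])

```text
t: 4.2
ee_pos: [487.7, -189.7, 19.1]
orientation: [-2.066, -2.366, 0.0]
ft_force: [-0.1, 0.3, 0.8]
width: 84.1
grasp_force: 0.0
```

servo_tool(steps=[[[0,0,0],[0,0,0],-0.5],[[0,0,0],[0,0,0],-0.9],[[0,0,0],[0,0,0],-1],[[0,0,0],[0,0,0],-1],[[0,0,0],[0,0,0],-1],[[0,0,0],[0,0,0],-1],[[0,0,0],[0,0,0],-1],[[0,0,0],[0,0,0],-1]])

```text
t: 4.87
ee_pos: [488.0, -189.2, 19.0]
orientation: [2.065, 2.367, 0.0]
ft_force: [-0.3, -0.0, 0.4]
width: 31.4
grasp_force: 0.0
```

servo_tool(steps=[[[0,0,0],[0,0,0],-1],[[0,0,0],[0,0,0],-1],[[0,0,0],[0,0,0],-1],[[0,0,0],[0,0,0],-1],[[0,0,0],[0,0,0],-1],[[0,0,0],[0,0,0],-1],[[0,0,0],[0,0,0],-1],[[0,0,0],[0,0,0],-1]])

```text
t: 5.53
ee_pos: [487.8, -189.1, 18.8]
orientation: [-2.065, -2.367, 0.0]
ft_force: [-0.1, 0.4, 0.2]
width: 9.6
grasp_force: 30.0
```

servo_tool(steps=[[[0,0,0.005],[0,0,0],-1],[[0,0,0.01],[0,0,0],-1],[[0,0,0.015],[0,0,0],-1],[[0,0,0.015],[0,0,0],-1],[[0,0,0.015],[0,0,0],-1],[[0,0,0.015],[0,0,0],-1],[[0,0,0.01],[0,0,0],-1],[[0,0,0],[0,0,0],-1]])

```text
t: 6.2
ee_pos: [489.3, -189.7, 106.3]
orientation: [2.063, 2.364, 0.002]
ft_force: [0.0, 0.3, -2.6]
width: 9.8
grasp_force: 30.0
```

servo_tool(steps=[[[-0.001,0.015,0],[0,0,-0.8],-1],[[-0.002,0.025,0],[0,0,-1],-1],[[-0.002,0.03,0],[0,0,-1],-1],[[-0.002,0.03,0],[0,0,-1],-1],[[-0.002,0.03,0],[0,0,-1],-1],[[-0.002,0.03,0],[0,0,-1],-1],[[-0.002,0.03,0],[0,0,0],-1],[[-0.002,0.03,0],[0,0,0],-1]])

```text
t: 6.87
ee_pos: [472.2, 32.2, 103.4]
orientation: [-2.182, -2.259, 0.001]
ft_force: [0.2, 0.2, -4.1]
width: 9.8
grasp_force: 30.0
```

servo_tool(steps=[[[-0.002,0.03,0],[0,0,0],-1],[[-0.002,0.03,0],[0,0,0],-1],[[-0.002,0.03,0],[0,0,0],-1],[[-0.001,0.03,0],[0,0,0],-1],[[0,0.03,0],[0,0,0],-1],[[0,0.03,0],[0,0,0],-1],[[0,0.02,0],[0,0,0],-1],[[0,0.014,0],[0,0,0],-1]])

```text
t: 7.53
ee_pos: [465.5, 246.8, 103.4]
orientation: [-2.18, -2.261, 0.0]
ft_force: [1.2, -0.0, -4.0]
width: 10.0
grasp_force: 30.0
```

servo_tool(steps=[[[0,0,-0.005],[0,0,0],-1],[[0,0,-0.01],[0,0,0],-1],[[0,0,-0.01],[0,0,0],-1],[[0,0,-0.01],[0,0,0],-1],[[0,0,-0.005],[0,0,0],-1],[[0,0,0],[0,0,0],-1],[[0,0,0],[0,0,0],-1],[[0,0,0],[0,0,0],-1]])

```text
t: 8.2
ee_pos: [466.3, 244.5, 64.0]
orientation: [2.183, 2.259, 0.0]
ft_force: [0.3, -0.0, -2.9]
width: 9.7
grasp_force: 30.0
```

```bash
python3 look.py pics/w3.png
cat > fit.py <<'E'
from h import *
W=np.load('w.npy');o=sensors.get_obs();e=o['ee_pos'];Z=W[...,2]
zt=e[2]-19+1-8  # plate top estimate
near=np.hypot(W[...,0]-e[0],W[...,1]-e[1])<150
m=near&(abs(Z-(e[2]-9))<6); m=cv2.morphologyEx(m.astype(np.uint8),cv2.MORPH_OPEN,np.ones((3,3)))>0
P=W[m][:,:2].astype(np.float32); print(len(P),cv2.minAreaRect(P),np.median(Z[m]))
A=np.c_[P,np.ones(len(P))]; print('slope',np.linalg.lstsq(A,Z[m],rcond=None)[0].round(4))
E
python3 fit.py
```

```text
8.2 [466.3 244.5  64. ] [2.1830e+00 2.2592e+00 2.0000e-04] [ 0.3 -0.  -2.9]
81099 ((465.61041259765625, 242.89517211914062), (200.69456481933594, 150.8061981201172), 1.9197369813919067) 56.17483030560395
slope [ 1.80000e-03 -9.00000e-04  5.56001e+01]
```

View pics/w3.png

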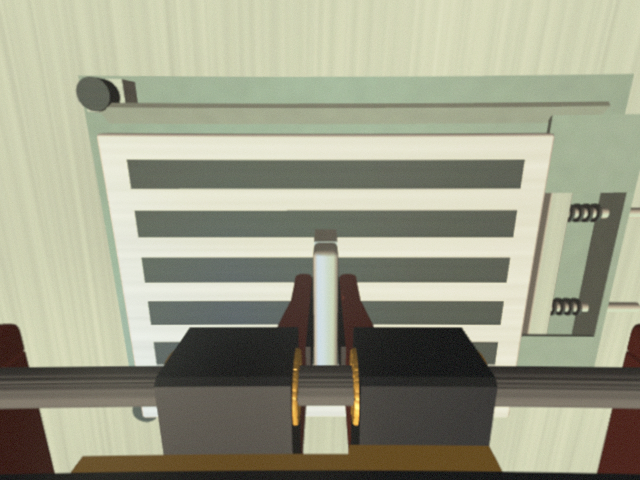

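The held filter is flat and sits between the guides (upper guide at row 105), with its leading edge at column 545, short of the lips at column 550. The fit gives frame x≈-16, y≈0, yaw 1.9°. I'm lowering it.

servo_tool(steps=[[[0,0,-0.005],[0,0,0],-1],[[0,0,-0.008],[0,0,0],-1],[[0,0,-0.008],[0,0,0],-1],[[0,0,-0.008],[0,0,0],-1],[[0,0,-0.007],[0,0,0],-1],[[0,0,-0.003],[0,0,0],-1],[[0,0,0],[0,0,0],-1],[[0,0,0],[0,0,0],-1]])

```text
t: 8.92
ee_pos: [465.8, 244.7, 24.5]
orientation: [-2.182, -2.26, 0.001]
ft_force: [0.5, 0.4, -3.4]
width: 9.9
grasp_force: 30.0
```

servo_tool(steps=[[[0,0,-0.001],[0,0,0],-1],[[0,0,-0.001],[0,0,0],-1],[[0,0,0],[0,0,0],-1],[[0,0,0],[0,0,0],-1],[[0,0,0],[0,0,0],-1],[[0,0,0],[0,0,0],-1],[[0,0,0],[0,0,0],-1],[[0,0,0],[0,0,0],-1]])

```text
t: 9.58
ee_pos: [466.0, 244.8, 23.0]
orientation: [2.182, 2.26, 0.0]
ft_force: [-0.1, 0.6, -3.6]
width: 10.0
grasp_force: 30.0
```

servo_tool(steps=[[[0,0,-0.001],[0,0,0],-1],[[0,0,0],[0,0,0],-1],[[0.003,0.0001,0],[0,0,0],-1],[[0.003,0.0001,0],[0,0,0],-1],[[0.003,0.0001,0],[0,0,0],-1],[[0.003,0.0001,0],[0,0,0],-1],[[0,0,0],[0,0,0],-1],[[0,0,0],[0,0,0],-1]])

```text
t: 10.25
ee_pos: [478.3, 245.2, 21.9]
orientation: [2.182, 2.26, 0.0]
ft_force: [-0.1, 0.1, -2.7]
width: 10.1
grasp_force: 30.0
```

servo_tool(steps=[[[0.002,0.0001,0],[0,0,0],-1],[[0.002,0.0001,0],[0,0,0],-1],[[0.002,0.0001,0],[0,0,0],-1],[[0.002,0.0001,0],[0,0,0],-1],[[0.002,0,0],[0,0,0],-1],[[0,0,0],[0,0,0],-1],[[0,0,0],[0,0,0],-1],[[0,0,0],[0,0,0],-1]])

```text
t: 10.92
ee_pos: [488.0, 245.6, 21.9]
orientation: [-2.182, -2.26, 0.0]
ft_force: [0.1, 0.0, -3.4]
width: 9.7
grasp_force: 30.0
```

servo_tool(steps=[[[0.002,0.0001,0],[0,0,0],-1],[[0.002,0.0001,0],[0,0,0],-1],[[0.002,0.0001,0],[0,0,0],-1],[[0.002,0,0],[0,0,0],-1],[[0,0,0],[0,0,0],-1],[[0,0,0],[0,0,0],-1],[[0,0,0],[0,0,0],-1],[[0,0,0],[0,0,0],-1]])

```text
t: 11.58
ee_pos: [495.6, 245.9, 21.9]
orientation: [-2.182, -2.26, 0.001]
ft_force: [-3.4, -0.3, 0.6]
width: 10.0
grasp_force: 30.0
```

servo_tool(steps=[[[0.0015,0.0001,0],[0,0,0],-1],[[0.0015,0,0],[0,0,0],-1],[[0.0015,0.0001,0],[0,0,0],-1],[[0.001,0,0],[0,0,0],-1],[[0,0,0],[0,0,0],-1],[[0,0,0],[0,0,0],-1],[[0,0,0],[0,0,0],-1],[[0,0,0],[0,0,0],-1]])

```text
t: 12.25
ee_pos: [498.9, 245.8, 21.8]
orientation: [-2.181, -2.258, 0.006]
ft_force: [-11.8, 2.2, 6.7]
width: 9.9
grasp_force: 30.0
```

```bash
python3 look.py pics/w4.png; python3 fit.py
python3 - <<'E'
from h import *
W=np.load('w.npy');Z=W[...,2];a=np.radians(2.0);d=W[...,:2]-[481.8,243.5]
X=d@[np.cos(a),np.sin(a)];Y=d@[-np.sin(a),np.cos(a)]
m=(abs(Y)<38)&(X>100)&(X<140)
for x in range(104,142,2):
    k=m&(abs(X-x)<1); print(x,k.sum(),np.median(Z[k]).round(1) if k.sum() else None,end='; ')
E
```

```text
12.25 [498.9 245.8  21.8] [-2.1807 -2.258   0.0064] [-11.8   2.2   6.7]
89674 ((509.7822265625, 243.54214477539062), (272.423095703125, 163.59153747558594), 1.809619665145874) 14.071696025565714
slope [ 2.50000e-03 -4.00000e-04  1.29622e+01]
104 575 14.1; 106 566 13.9; 108 578 13.8; 110 610 13.8; 112 593 13.9; 114 557 13.9; 116 1042 14.4; 118 720 16.7; 120 631 16.9; 122 610 16.9; 124 615 16.8; 126 607 16.9; 128 328 16.6; 130 157 14.9; 132 105 15.0; 134 81 13.4; 136 454 13.1; 138 433 4.0; 140 229 4.1;
```

View pics/w4.png

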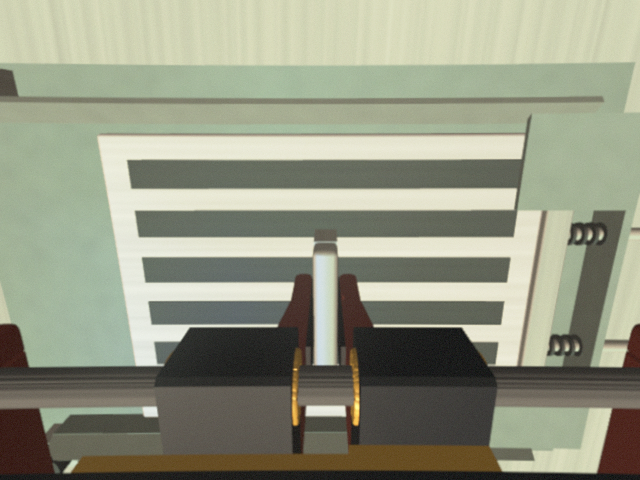

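The leading edge is under the lips and against the bar (front edge at column 535), and the springs at (585,233) are partly compressed. The bar is about 6.5–7 mm in. I'll nudge further and ease off the downward load.

servo_tool(steps=[[[0,0,0.0004],[0,0,0],-1],[[0.001,0,0],[0,0,0],-1],[[0.001,0,0],[0,0,0],-1],[[0,0,0],[0,0,0],-1],[[0,0,0],[0,0,0],-1],[[0,0,0],[0,0,0],-1],[[0,0,0],[0,0,0],-1],[[0,0,0],[0,0,0],-1]])

```text
t: 12.97
ee_pos: [500.7, 245.8, 21.9]
orientation: [-2.181, -2.258, 0.007]
ft_force: [-11.5, 4.1, 3.0]
width: 9.9
grasp_force: 30.0
```

```bash
cat > bar.py <<'E'
from h import *
a=np.radians(2.0)
for n in ('wrist',):
    im=grab(n);W=cloud(im);Z=W[...,2];d=W[...,:2]-[481.8,243.5]
    X=d@[np.cos(a),np.sin(a)];Y=d@[-np.sin(a),np.cos(a)]
    o=im['obs'];print(o['t'],o['ee_pos'].round(1),o['orientation'].round(4),o['ft_force'].round(1))
    k=(Y>5)&(Y<38)
    b=[(x,np.median(Z[k&(abs(X-x)<.6)]).round(1)) for x in np.arange(112,124,1.)]
    print(b)
    def top(lo,hi,z0,z1,yl,yh):
        m=(X>lo)&(X<hi)&(Z>z0)&(Z<z1)&(Y>yl)&(Y<yh); return np.percentile(X[m],[1,2,98,99]).round(1)
    print('bar',top(108,140,15.6,18.2,5,38),'lip',top(80,165,19.5,26,52,74),'plate x',top(-110,-60,10,18,-30,70))
E
python3 bar.py
```

```text
12.9667 [500.7 245.8  21.9] [-2.1806 -2.2577  0.0068] [-11.5   4.1   3. ]
[(np.float64(112.0), np.float64(13.9)), (np.float64(113.0), np.float64(13.9)), (np.float64(114.0), np.float64(13.9)), (np.float64(115.0), np.float64(13.8)), (np.float64(116.0), np.float64(13.9)), (np.float64(117.0), np.float64(13.8)), (np.float64(118.0), np.float64(14.6)), (np.float64(119.0), np.float64(16.0)), (np.float64(120.0), np.float64(16.9)), (np.float64(121.0), np.float64(16.9)), (np.float64(122.0), np.float64(16.8)), (np.float64(123.0), np.float64(16.8))]
bar [117.8 118.1 137.3 138.2] lip [ 99.8 100.  148.  148.9] plate x [-81.  -80.7 -60.4 -60.2]
```

servo_tool(steps=[[[0.001,0,0],[0,0,0],-1],[[0.0008,0,0],[0,0,0],-1],[[0,0,0],[0,0,0],-1],[[0,0,0],[0,0,0],-1],[[0,0,0],[0,0,0],-1],[[0,0,0],[0,0,0],-1],[[0,0,0],[0,0,0],-1],[[0,0,0],[0,0,0],-1]])

```text
t: 13.68
ee_pos: [501.8, 245.9, 21.9]
orientation: [-2.18, -2.257, 0.008]
ft_force: [-14.0, 4.0, 4.9]
width: 9.8
grasp_force: 30.0
```

```bash
python3 bar.py
python3 - <<'E'
from h import *
im=grab('wrist');W=cloud(im);Z=W[...,2];d=W[...,:2]-[481.8,243.5];a=np.radians(2.0)
X=d@[np.cos(a),np.sin(a)];Y=d@[-np.sin(a),np.cos(a)]
m=(Z>10)&(Z<18)&(abs(Y)<77.5)
for x in(-60,-40,0,40,80):
    k=m&(abs(X-x)<6); print(x,np.percentile(Y[k],[0.5,1,99,99.5]).round(1),np.median(Z[k]).round(2))
for y in(-60,0,60):
    k=m&(abs(Y-y)<6)&(X<-40); print('trail',y,k.sum(),np.percentile(X[k],[.5,1]).round(1) if k.sum() else '')
c=im['color'];cv2.imwrite('pics/w5.png',c)
print(im['obs']['moment'])
E
```

```text
13.6833 [501.8 245.9  21.9] [-2.1801 -2.2572  0.0085] [-14.    4.    4.9]
[(np.float64(112.0), np.float64(13.8)), (np.float64(113.0), np.float64(14.0)), (np.float64(114.0), np.float64(13.9)), (np.float64(115.0), np.float64(13.9)), (np.float64(116.0), np.float64(13.8)), (np.float64(117.0), np.float64(14.0)), (np.float64(118.0), np.float64(13.8)), (np.float64(119.0), np.float64(14.6)), (np.float64(120.0), np.float64(15.9)), (np.float64(121.0), np.float64(16.8)), (np.float64(122.0), np.float64(16.9)), (np.float64(123.0), np.float64(16.9))]
bar [118.9 119.1 138.3 139.1] lip [ 99.8 100.  148.5 149.1] plate x [-80.  -79.7 -60.4 -60.2]
-60 [-37.1 -34.8  74.6  75.2] 14.02
-40 [-18.4 -17.7  74.9  75.3] 14.06
0 [-15.3 -13.2  75.   75.4] 14.11
40 [-16.  -14.2  75.4  75.7] 14.13
80 [-18.2 -17.6  75.2  75.6] 14.14
trail -60 0 
trail 0 1817 [-80.  -79.7]
trail 60 2431 [-79.8 -79.6]
[0.73333977 2.13457749 0.02317661]
```

servo_tool(steps=[[[0,0,0],[0,0,0],-1],[[0,0,0],[0,0,0],-1],[[0,0,0],[0,0,0],-1],[[0,0,0],[0,0,0],-1],[[0,0,0],[0,0,0],-1],[[0,0,0],[0,0,0],-1],[[0,0,0],[0,0,0],-1],[[0,0,0],[0,0,0],-1]])

```text
t: 14.45
ee_pos: [501.8, 245.9, 21.9]
orientation: [-2.18, -2.257, 0.008]
ft_force: [-13.8, 5.2, 5.5]
width: 9.8
grasp_force: 30.0
```

servo_tool(steps=[[[0,0,0],[0,0,0],-1],[[0,0,0],[0,0,0],-1],[[0,0,0],[0,0,0],-1],[[0,0,0],[0,0,0],-1],[[0,0,0],[0,0,0],-1],[[0,0,0],[0,0,0],-1],[[0,0,0],[0,0,0],-1],[[0,0,0],[0,0,0],-1]])

```text
t: 15.12
ee_pos: [501.8, 245.9, 21.9]
orientation: [-2.18, -2.257, 0.008]
ft_force: [-13.8, 4.8, 5.0]
width: 9.9
grasp_force: 30.0
```

```bash
python3 bar.py
```

```text
15.1167 [501.8 245.9  21.9] [-2.1801 -2.2572  0.0084] [-13.8   4.8   5. ]
[(np.float64(112.0), np.float64(13.9)), (np.float64(113.0), np.float64(14.0)), (np.float64(114.0), np.float64(13.9)), (np.float64(115.0), np.float64(14.0)), (np.float64(116.0), np.float64(14.0)), (np.float64(117.0), np.float64(13.9)), (np.float64(118.0), np.float64(13.8)), (np.float64(119.0), np.float64(14.7)), (np.float64(120.0), np.float64(15.9)), (np.float64(121.0), np.float64(16.8)), (np.float64(122.0), np.float64(16.8)), (np.float64(123.0), np.float64(16.9))]
bar [119.  119.2 138.5 139. ] lip [ 99.8 100.1 148.5 149.1] plate x [-80.  -79.7 -60.4 -60.2]
```

The push is steady with the bar about 9–10 mm in, but the wrist force is 13.8 N, which includes friction. I'll back off slightly so the contact force isn't close to its limit.

servo_tool(steps=[[[-0.0008,0,0],[0,0,0],-1],[[0,0,0],[0,0,0],-1],[[0,0,0],[0,0,0],-1],[[0,0,0],[0,0,0],-1],[[0,0,0],[0,0,0],-1],[[0,0,0],[0,0,0],-1],[[0,0,0],[0,0,0],-1],[[0,0,0],[0,0,0],-1]])

```text
t: 15.83
ee_pos: [501.8, 245.9, 21.9]
orientation: [-2.181, -2.258, 0.007]
ft_force: [-10.6, 3.5, 2.5]
width: 10.0
grasp_force: 30.0
```

servo_tool(steps=[[[0,0,0],[0,0,0],-1],[[0,0,0],[0,0,0],-1],[[0,0,0],[0,0,0],-1],[[0,0,0],[0,0,0],-1],[[0,0,0],[0,0,0],-1],[[0,0,0],[0,0,0],-1],[[0,0,0],[0,0,0],-1],[[0,0,0],[0,0,0],-1]])

```text
t: 16.5
ee_pos: [501.8, 245.9, 21.9]
orientation: [-2.181, -2.258, 0.006]
ft_force: [-11.2, 3.8, 2.5]
width: 9.8
grasp_force: 30.0
```

```bash
python3 bar.py
```

```text
16.5 [501.8 245.9  21.9] [-2.1806 -2.2578  0.0065] [-11.2   3.8   2.5]
[(np.float64(112.0), np.float64(14.0)), (np.float64(113.0), np.float64(13.9)), (np.float64(114.0), np.float64(13.8)), (np.float64(115.0), np.float64(13.9)), (np.float64(116.0), np.float64(13.9)), (np.float64(117.0), np.float64(13.9)), (np.float64(118.0), np.float64(13.8)), (np.float64(119.0), np.float64(14.7)), (np.float64(120.0), np.float64(15.9)), (np.float64(121.0), np.float64(16.8)), (np.float64(122.0), np.float64(16.8)), (np.float64(123.0), np.float64(16.9))]
bar [119.  119.1 138.1 138.9] lip [ 99.8 100.1 148.6 149.3] plate x [-79.9 -79.6 -60.4 -60.2]
```

The bar stayed at about 9.5 mm in, with an 11 N push, steady. Handing in.

```bash
python3 -c "
from workcell import close_job
print(close_job())"
```

```text
the job is handed in; nothing more can be done
None
```

I handed the job in at about 16.5 s with the gripper still holding the filter flat under both lips and the spring bar about 9.5 mm in; the steady push is about 11 N at the wrist, including some friction, and no verdict came back.

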